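# Find and reject the worn spring clip

## Robot

A 6-joint arm with a two-finger parallel gripper is mounted at the origin on the work surface. World frame = base frame: x ahead of the robot, y to its left, z up, the work surface at z = 0. Lengths are in mm, angles in rad, forces in N, time in s.
With the tool pointing down it reaches from about 275 to 825 mm from the base axis. Payload 5.2 kg.
Tool frame: the origin (TCP) lies midway between the tips of the shut fingers; the grasp point (between the pads) lies 19 mm behind it; y points along the fingers, x is the direction in which the jaws open and shut, and the axes are right-handed (so a half turn about y gives the same grasp; the last joint's range is limited). The gripper opens to 93 mm and grips with 3 to 60 N. Pads are 15 mm wide; open, the fingers measure 128 mm over their backs; the gripper's body (75 mm by 188 mm) begins 65 mm behind the grasp point.
Start: joints at [-1.308, 0.259, 1.535, -0, 1.348, -0.203], TCP at [247.046, -491.399, 218.653] pointing down, gripper open.
Joint ranges: [-3.14, 3.14], [-0.91, 2.08], [0.19, 2.58], [-1.22, 4.36], [0.22, 2.71], [-3.12, 3.12]. Speed limits (rad/s): [2.57, 2.57, 3.14, 3.14, 3.14, 3.14].

## Interface

Orientations are given as a unit quaternion [w, x, y, z].
In Python, from rig import r gives the robot as it stands. The module is installed in compiled form; this text tells all that it offers.
- The arm moves only by the tool apply_moves, never from a script. Its argument "increments" is a list of rows, each a list of 3 entries, a list of its own where there are three numbers: the turn, a rotation vector about the tool's x, y, z in degrees, then the shift along the tool's x, y, z in m, then the closure, from 0 (fully open) to 1 (shut). In form: [[[ax, ay, az], [x, y, z], claw], ...]. A call has 1 to 5 rows; each row shifts and turns the commanded pose from where the row before left it, along the tool's axes as they then stand; what a row does not reach is not made up. A row lasts 1/8 s, in which the tool goes at most 62.5 mm and 10.7 degrees, less where a joint would pass 70% of its speed; a pose out of reach is approached as far as the arm can. A call with a gripper value outside its range is refused whole. The fingers move at their own pace and stop on an object; "grip_force" is the grip in N (left out, the last holds). Time passes only in rows, so rows that do not move let the fingers close. It gives the time, the measured TCP pose, the force and the opening at its end, in the units of the state.
- r.observe(): the state, without advancing time (a new reading comes with each control period).
- r.get_image(name): name is "side" or "top"; returns a dict with "frame" (480x640x3 uint8, red, green, blue), "z_map" (480x640 float32, mm along the optical axis (not along the pixel's ray), 0 where there is no reading), "K" (3x3 intrinsics, pixels), "world_to_cam" (4x4, takes a point from world to camera coordinates). Camera axes: x right, y down, z forward; pixel columns grow to the right and rows downward; lengths in mm; the calibration is good to about 2 mm. A picture is of the moment at which its call begins.
- r.finish_job(): hands the job in, once; it reports no verdict.
The state is a dict: "t": time; "joint_pos": joint angles; "qd": joint speeds; "joint_torque": joint torques, N m; "tcp_pos": TCP position; "ee_rot": TCP orientation; "force": force on the tool from outside, world axes, zero at the start; "moment": the same for the moment, N m; "gripper_width": opening from 0.0 (shut) to 1.0 (fully open).
Only numpy, scipy, OpenCV 4.12 (cv2) and the standard library are available. Lean on these libraries where they do the work, as an engineer would, in place of code of your own. Each camera call takes 0.05 s, during which the arm holds its last target. There are 200 camera calls.

## Task

Three look-alike spring clips sit in the rack, each biting a test card, and one of them is worn. Pull all three cards straight out of their clips, gently and without wrenching the clips, feeling how hard each one holds, and leave the cards standing on the rack's front ledge; then lift the clip that held most weakly out of its seat and set it down gently, base down, on the floor of the reject tray. Leave the two good clips in their seats and everything else on the table alone.

Things in the scene. Friction and masses are not known exactly. Their poses are not given: they have to be found in the camera images.
- rack: Fixed wooden clip rack, 270 (y) x 185 (x) mm. Origin: on the table under the rear edge of its front ledge, mid-width; +x points from ledge to clips, z up. Ledge: x -95 to 0 mm, top 23.5 mm above the table. Behind it three clip seats at y = -90, 0, 90 mm: floor 8 mm above the table, stopped in front by the ledge and two keeper posts (tops 35.5 mm high, 23 mm apart, the card between them); ribs 5 mm high at sides and rear; clips lift straight up.
- tray: Fixed open sheet-metal reject tray, 160 (x) x 200 (y) mm outside, 25 mm high, walls 4 mm, inner floor about 4 mm above the table. Origin: centre of its underside.
- seat_1 (a point): Point on the rack, at its y = -90 mm, x = 40.5 mm, 24 mm above the seat's floor: centre of the grip of the clip that starts in this seat. That clip is dark steel, 72 (x) x 30 (y) x 44 mm high, 140 g, jaw towards rack -x. Take it by its two flat upright cheeks: 34 mm long in x, 30 mm over their outsides, 5 to 44 mm above its underside. The tail behind is no higher than the cheeks.
- seat_2 (a point): Point on the rack, at its y = 0 mm, x = 40.5 mm, 24 mm above the seat's floor: centre of the grip of the clip that starts in this seat. That clip is dark steel, 72 (x) x 30 (y) x 44 mm high, 140 g, jaw towards rack -x. Take it by its two flat upright cheeks: 34 mm long in x, 30 mm over their outsides, 5 to 44 mm above its underside. The tail behind is no higher than the cheeks.
- seat_3 (a point): Point on the rack, at its y = +90 mm, x = 40.5 mm, 24 mm above the seat's floor: centre of the grip of the clip that starts in this seat. That clip is dark steel, 72 (x) x 30 (y) x 44 mm high, 140 g, jaw towards rack -x. Take it by its two flat upright cheeks: 34 mm long in x, 30 mm over their outsides, 5 to 44 mm above its underside. The tail behind is no higher than the cheeks.
- card_1_tab (a point): Aluminium test card in the seat at rack y = -90 mm, 30 g, axes as the rack's: blade 60 (x) x 16 x 3 mm flat on the ledge, its +x end 15 mm deep in the jaw; near its -x end an upright tab 12 (x) x 14 (y) mm, top 40 mm above the ledge. Point: the tab's centre, 20 mm above the blade's underside; it starts at rack x = -37 mm. The card is out after 17 mm of travel towards rack -x.
- card_2_tab (a point): Aluminium test card in the middle seat, 30 g, axes as the rack's: blade 60 (x) x 16 x 3 mm flat on the ledge, its +x end 15 mm deep in the jaw; near its -x end an upright tab 12 (x) x 14 (y) mm, top 40 mm above the ledge. Point: the tab's centre, 20 mm above the blade's underside; it starts at rack x = -37 mm. The card is out after 17 mm of travel towards rack -x.
- card_3_tab (a point): Aluminium test card in the seat at rack y = +90 mm, 30 g, axes as the rack's: blade 60 (x) x 16 x 3 mm flat on the ledge, its +x end 15 mm deep in the jaw; near its -x end an upright tab 12 (x) x 14 (y) mm, top 40 mm above the ledge. Point: the tab's centre, 20 mm above the blade's underside; it starts at rack x = -37 mm. The card is out after 17 mm of travel towards rack -x.
- weight: Bystander: small brass knob-topped weight, 36 mm wide, 44 mm high; origin at its underside. Leave alone.
- slide_box: Bystander: closed wooden box 50 x 80 x 30 mm; origin at its underside. Leave alone.
- driver: Bystander: screwdriver lying flat, about 160 mm long. Leave alone.
- jar: Bystander: small amber jar, 48 mm wide, 60 mm high; origin at its underside. Leave alone.
- dish: Bystander: white bowl 80 mm wide, 25 mm high; origin at its underside. Leave alone.
- lens: Bystander: round lens on a small foot, 48 mm wide, 72 mm high; origin at its underside. Leave alone.
- card_1: The card of card_1_tab; origin at the centre of its blade's underside. The clips (clip_a, clip_b, clip_c; which sits where is not known) look alike. Two are good: sliding a card out takes a steady 6 to 13 N till it leaves the jaw. The worn one holds with less than half the force of either good one.
- card_2: The card of card_2_tab; origin at the centre of its blade's underside. The clips (clip_a, clip_b, clip_c; which sits where is not known) look alike. Two are good: sliding a card out takes a steady 6 to 13 N till it leaves the jaw. The worn one holds with less than half the force of either good one.
- card_3: The card of card_3_tab; origin at the centre of its blade's underside. The clips (clip_a, clip_b, clip_c; which sits where is not known) look alike. Two are good: sliding a card out takes a steady 6 to 13 N till it leaves the jaw. The worn one holds with less than half the force of either good one.

How it is judged:
By the outcome, as a careful person would: the job done as asked, in the order asked, and still so for the second after the job is handed in, with the robot touching nothing.
It also fails if it takes over 69 s, if anything falls off the work surface, if the arm or the gripper's body presses on something with over 40 N, if the wrist force passes 120 N, or if a joint passes its speed limit or range.

## Working session

There is one attempt and no reset: what is moved stays moved. The work goes in short steps, Python scripts to look and compute and a tool call to move; the robot and the scene stay as the last step left them, time stands still between calls to the robot, and variables do not carry over. Pictures are saved under pics/ and viewed, about 8 in all and at most 12, crops included, and the job is handed in when it is done.

Besides the shell and the picture viewer there is one more tool, called after "Request:" by a JSON object that holds its "op" and its "data". apply_moves: Moves the arm, as the interface text tells. Its arguments: {"type":"object","properties":{"increments":{"type":"array","items":{"type":"array"}},"grip_force":{"type":"number"}},"required":["increments"]}

```bash
mkdir -p pics
cat > h.py <<'E'
import numpy as np, cv2
from rig import r
from scipy.spatial.transform import Rotation as R
def snap(name,fn=None):
    d=r.get_image(name)
    if fn: cv2.imwrite('pics/'+fn,d['frame'][:,:,::-1])
    np.savez(''+name+'.npz',**d)
    return d
def cloud(d):
    K,T,z=d['K'],d['world_to_cam'],d['z_map'].astype(float)
    v,u=np.mgrid[:480,:640]
    P=np.stack([(u-K[0,2])/K[0,0]*z,(v-K[1,2])/K[1,1]*z,z],-1)
    W=(P-T[:3,3])@T[:3,:3]
    W[z==0]=np.nan
    return W
E
python3 - <<'E'
from h import *
a=snap('top','top1.png');b=snap('side','side1.png')
s=r.observe();print(s)
E
```

```text
{'t': 0.1, 'joint_pos': array([-1.30780492e+00,  2.59291599e-01,  1.53598227e+00,  6.37668898e-06,
        1.34797879e+00, -2.02847561e-01]), 'qd': array([-7.38437575e-04, -2.78685642e-03, -2.89736848e-03, -3.97096864e-04,
       -4.35151512e-04,  6.11910495e-05]), 'joint_torque': array([ 6.31149724e-04, -4.38210654e+01, -2.84641492e+01,  7.17350724e-02,
        3.62866209e-02, -4.85984867e-05]), 'tcp_pos': array([ 246.91450791, -490.91181433,  217.8858077 ]), 'ee_rot': array([ 0.60231138, -0.6015035 ,  0.37151484, -0.37066327]), 'force': array([-0.51474335, -0.53510848,  0.45708906]), 'moment': array([-0.03838823, -0.00644413,  0.0048825 ]), 'gripper_width': 1.000205299674652}
```

View pics/top1.png

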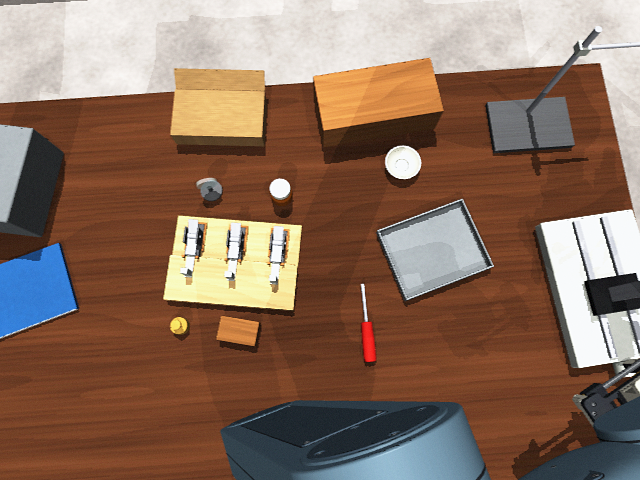

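View pics/side1.png

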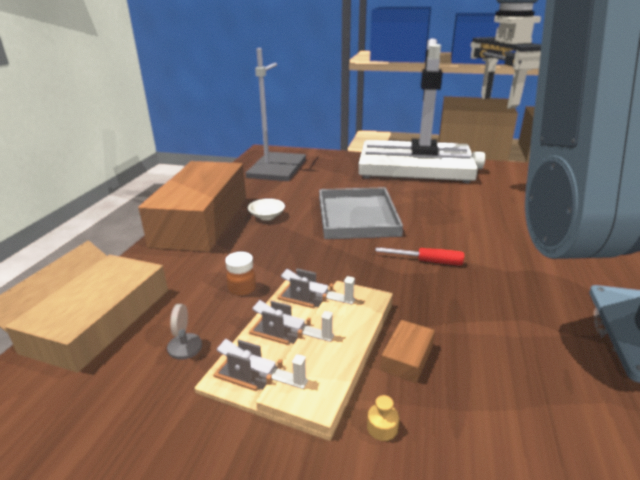

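The top view shows the rack (165–300, 215–310) with tabs near (187,268), (231,272), (276,276). The tray's corners are about (378,235), (462,201), (492,266), (406,299). Next I'll fit both from depth.

Run:
```python
from h import *
d=np.load('top.npz');W=cloud(d);z=W[...,2]
def P(u,v): return np.round(W[v,u],0)
print('table',P(330,380),P(330,180),P(140,300),'ledge',P(200,290),P(260,295),'trayfloor',P(435,255),P(450,230))
print('cam',-d['world_to_cam'][:3,:3].T@d['world_to_cam'][:3,3])
m=np.zeros((480,640),bool);m[205:320,155:310]=1
L=m&(z>19)&(z<28)
pts=W[L][:,:2].astype(np.float32)
print(len(pts),np.median(z[L]))
n,lab=cv2.connectedComponents(L.astype(np.uint8))
k=np.argmax(np.bincount(lab.ravel())[1:])+1
print('ledge rect',cv2.minAreaRect(W[lab==k][:,:2].astype(np.float32)),(lab==k).sum())
L2=m&(z>5)&(z<60)
print('rack rect',cv2.minAreaRect(W[L2][:,:2].astype(np.float32)))
T=m&(z>55)
n,lab,st,ce=cv2.connectedComponentsWithStats(T.astype(np.uint8))
for k in range(1,n):
  print('tab',st[k],W[lab==k].mean(0).round(1),W[lab==k].min(0).round(1),W[lab==k].max(0).round(1))
m[:]=0;m[190:310,370:500]=1
L=m&(z>12)&(z<35)
pp=W[L][:,:2].astype(np.float32); rc=cv2.minAreaRect(pp)
print('tray',rc,cv2.boxPoints(rc).round(0).tolist(),'wallz',np.percentile(z[L],[50,95]))
d=np.load('side.npz');W=cloud(d);z=W[...,2]
for n,u,v in [('tab?',299,368),('tab',327,326),('tab',349,290),('ledge',320,385),('ledge',368,310),('tray',360,212)]: print(n,P(u,v))
```

```text
table [273. -53.   1.] [702. -87.  -0.] [465. 336.  -0.] ledge [474. 203.  22.] [454.  79.  24.] trayfloor [ 514. -298.    7.] [ 566. -337.    6.]
cam [ 325.82329656  -37.61507769 1076.13670892]
5471 24.326912966906782
ledge rect ((494.6922912597656, 137.6610565185547), (271.28656005859375, 113.17247009277344), 80.98490905761719) 5382
rack rect ((533.2762451171875, 140.3006591796875), (336.1815490722656, 249.51974487304688), 85.68365478515625)
tab [185 228   1   1   1] [599.9 223.9  56.6] [599.9 223.9  56.6] [599.9 223.9  56.6]
tab [228 230   2   1   2] [589.1 134.3  55.7] [589.  133.4  55. ] [589.2 135.2  56.4]
tab [197 233   1   1   1] [586.7 198.7  59.1] [586.7 198.7  59.1] [586.7 198.7  59.1]
tab [240 233   1   1   1] [581.1 110.9  55. ] [581.1 110.9  55. ] [581.1 110.9  55. ]
tab [184 234   1   1   1] [587.3 226.2  56.3] [587.3 226.2  56.3] [587.3 226.2  56.3]
tab [284 234   1   1   1] [572.1  20.1  55.6] [572.1  20.1  55.6] [572.1  20.1  55.6]
tab [271 236   1   1   1] [569.8  47.1  55.9] [569.8  47.1  55.9] [569.8  47.1  55.9]
tab [283 237   2   3   3] [563.5  21.2  56.2] [561
[... 622 characters left out ...]
.3  23.1  55.6]
tab [283 248   1   1   1] [542.5  23.8  56.6] [542.5  23.8  56.6] [542.5  23.8  56.6]
tab [180 268   9   7  48] [509.5 224.7  63.4] [503.6 218.   55.2] [514.9 233.6  68.2]
tab [225 271   8   7  51] [495.9 136.3  63.6] [489.9 129.5  55.3] [502.3 142.9  68.1]
tab [269 275   8   7  50] [481.3  47.5  63.5] [475.2  40.7  55.5] [487.5  55.3  68.3]
tray ((525.8107299804688, -295.186279296875), (160.2058868408203, 201.1781005859375), 16.51714324951172) [[420.0, -222.0], [478.0, -414.0], [631.0, -369.0], [574.0, -176.0]] wallz [23.96153681 28.20754034]
tab? [509. 232.  56.]
tab [496. 143.  49.]
tab [482.  56.  49.]
ledge [486. 224.  24.]
ledge [450.  66.  24.]
tray [ 522. -306.    4.]
```

Run:
```python
from h import *
from scipy.optimize import minimize
ds={n:np.load(n+'.npz') for n in('top','side')}
Ws={n:cloud(d) for n,d in ds.items()}
T=ds['side']['world_to_cam'];print('side cam',(-T[:3,:3].T@T[:3,3]).round())
tab=np.array([[481.3,47.5],[495.9,136.3],[509.5,224.7]])
yv=(tab[2]-tab[0]);yv/=np.linalg.norm(yv);xv=np.array([yv[1],-yv[0]])
print('yaw deg',np.degrees(np.arctan2(xv[1],xv[0])))
for n,W in Ws.items():
  for i,c in enumerate(tab):
    q=W[...,:2]-c; a=q@xv; b=q@yv
    for lo,hi,s in((45,72,''),(61,66,'top')):
      m=(abs(a)<16)&(abs(b)<16)&(W[...,2]>lo)&(W[...,2]<hi)
      if m.sum()>3: print(n,i+1,s,m.sum(),'x',np.percentile(a[m],[2,50,98]).round(1),'y',np.percentile(b[m],[2,50,98]).round(1),'z',np.percentile(W[...,2][m],[50,95]).round(1))
  # clips cheek: region around seat
  for i,c in enumerate(tab):
    q=W[...,:2]-c-77.5*xv; a=q@xv; b=q@yv
    m=(abs(a)<50)&(abs(b)<26)&(W[...,2]>42)&(W[...,2]<62)
    print(n,'clip',i+1,m.sum(),'x',np.percentile(a[m],[2,50,98]).round(1),'y',np.percentile(b[m],[2,50,98]).round(1))
s=r.observe();print('tool axes cols\n',R.from_quat(np.roll(s['ee_rot'],-1)).as_matrix().round(3))
# enlarged crops
t=ds['top']['frame'][205:320,155:310,::-1];u=ds['side']['frame'][260:430,190:400,::-1]
cv2.imwrite('pics/crop1.png',np.vstack([cv2.resize(t,(560,416),interpolation=2)]))
```

```text
side cam [390. 606. 450.]
yaw deg -9.042349670807285
top 1  53 x [-5.3 -0.4  5.9] y [-6.4 -0.3  7.5] z [63.6 66.9]
top 1 top 34 x [-5.  -0.5  6.1] y [-6.3 -0.3  7.6] z [63.7 65.6]
top 2  61 x [-5.9 -0.4  5.9] y [-6.9 -1.   6.5] z [63.8 67.7]
top 2 top 34 x [-5.7 -0.1  6.1] y [-6.   0.3  6.7] z [64.5 65.7]
top 3  61 x [-5.6 -0.6  5.7] y [-6.  -1.3  7.3] z [63.2 66.5]
top 3 top 32 x [-5.3  0.9  5.2] y [-5.3  1.2  7.7] z [64.2 65.6]
top clip 1 189 x [-15.1  15.   33.6] y [-14.4   0.9  15.1]
top clip 2 204 x [-16.   12.7  32.4] y [-14.5   0.3  14.7]
top clip 3 207 x [-14.9  13.3  33.1] y [-14.1   0.7  15.7]
side 1  139 x [-3.7  1.1  7.7] y [-5.   6.3  8.9] z [58.  64.6]
side 1 top 54 x [-3.4  1.6  7.7] y [-4.6  2.6  8.3] z [63.9 64.8]
side 2  178 x [-4.   0.5  7.5] y [-5.6  6.1  8.6] z [58.5 64.7]
side 2 top 73 x [-3.9  1.6  7.5] y [-5.9  2.2  8.3] z [63.6 64.9]
side 3  234 x [-3.6  0.7  8.1] y [-4.8  6.1  9. ] z [59.  64.6]
side 3 top 99 x [-3.4  2.2  7.7] y [-5.3  2.6  8.8] z [63.8 64.8]
side clip 1 354 x [-13.7   8.3  35.2] y [-13.3   1.6  16.7]
side clip 2 444 x [-14.1   9.1  34.3] y [-13.5   1.   16.4]
side clip 3 574 x [-14.    9.9  34.9] y [-13.    1.8  16.6]
tool axes cols
 [[ 0.449 -0.     0.893]
 [-0.893  0.002  0.449]
 [-0.002 -1.     0.   ]]
```

View pics/crop1.png

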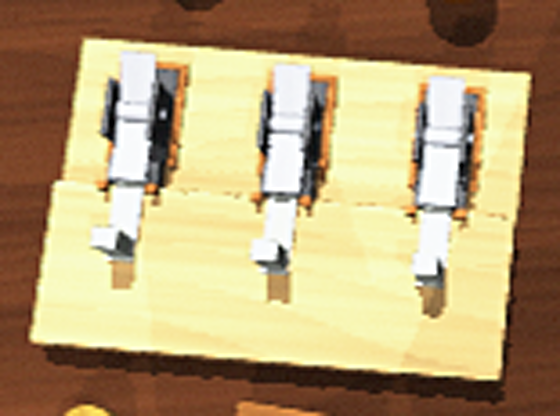

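The two cameras differ by about 2 mm, so I'll hover the pre-closed fingers over tab 1 and check against the arm itself.

Request:
{"op": "apply_moves", "data": {"increments": [[[0, 0, 0], [-0.0376, 0, 0.0452], 0.3], [[0, 0, 0], [-0.0376, 0, 0.0452], 0.68], [[0, 0, 0], [-0.0376, 0, 0.0452], 0.68], [[0, 0, 0], [-0.0376, 0, 0.0452], 0.68], [[0, 0, 0], [-0.0376, 0, 0.0452], 0.68]], "grip_force": 20}}

```text
t: 0.72
tcp_pos: [364.8, -220.1, 218.5]
ee_rot: [0.602, -0.602, 0.371, -0.371]
force: [0.6, -0.4, 0.1]
gripper_width: 0.516
```

Request:
{"op": "apply_moves", "data": {"increments": [[[0, 0, 0], [-0.0376, 0, 0.0452], 0.68], [[0, 0, 0], [-0.0376, 0, 0.0452], 0.68], [[0, 0, 0], [-0.0376, 0, 0.0452], 0.68], [[0, 0, 0], [-0.0376, 0, 0.0452], 0.68], [[0, 0, 0], [-0.0376, 0, 0.0452], 0.68]]}}

```text
t: 1.35
tcp_pos: [482.3, 49.5, 218.5]
ee_rot: [-0.602, 0.602, -0.371, 0.371]
force: [1.2, -1.1, -0.1]
gripper_width: 0.316
```

Request:
{"op": "apply_moves", "data": {"increments": [[[0, -9.05, 0], [0, 0.01, 0], 0.68], [[0, -9.05, 0], [0, 0.02, 0], 0.68], [[0, -9.05, 0], [0, 0.02, 0], 0.68], [[0, -9.05, 0], [0, 0.02, 0], 0.68], [[0, -9.05, 0], [0, 0.02, 0], 0.68]]}}

```text
t: 1.98
tcp_pos: [481.7, 47.7, 127.7]
ee_rot: [-0.699, 0.699, -0.109, 0.109]
force: [0.5, 0.1, -0.5]
gripper_width: 0.323
```

Request:
{"op": "apply_moves", "data": {"increments": [[[0, -9.05, 0], [0, 0.02, 0], 0.68], [[0, 0, 0], [0, 0.01, 0], 0.68], [[0, 0, 0], [0, 0, 0], 0.68]]}}

```text
t: 2.35
tcp_pos: [481.5, 47.6, 98.1]
ee_rot: [0.705, -0.705, 0.057, -0.056]
force: [0.5, 0.5, -0.8]
gripper_width: 0.318
```

```bash
cat >> h.py <<'E'
YAW=-9.04
xv=np.array([np.cos(np.radians(YAW)),np.sin(np.radians(YAW))]);yv=np.array([-xv[1],xv[0]])
E
python3 - <<'E'
from h import *
s=r.observe();p=s['tcp_pos'];M=R.from_quat(np.roll(s['ee_rot'],-1)).as_matrix()
print(p.round(2),'yaw',np.degrees(np.arctan2(M[1,0],M[0,0])).round(2),'ydir',M[:,1].round(4),s['gripper_width'],s['force'])
im=[]
for n in('top','side'):
  d=snap(n);W=cloud(d);q=W[...,:2]-p[:2];a=q@xv;b=q@yv
  for lo,hi in((p[2]-4,p[2]+8),(p[2]+8,p[2]+25)):
   for sg in(-1,1):
    m=(abs(sg*a-24)<25)&(abs(b)<20)&(W[...,2]>lo)&(W[...,2]<hi)
    if m.sum()>4: print(n,sg,m.sum(),'a',np.percentile(a[m],[3,50,97]).round(1),'b',np.percentile(b[m],[3,50,97]).round(1),'z',np.percentile(W[...,2][m],[3,97]).round(1))
  c=d['world_to_cam']@np.r_[p,1];c=d['K']@c[:3];u,v=(c[:2]/c[2]).astype(int);print(n,u,v)
  u=min(max(u,70),570);v=min(max(v,60),420)
  im.append(cv2.resize(d['frame'][v-60:v+60,u-70:u+70,::-1],(400,343),interpolation=2))
cv2.imwrite('pics/hov1.png',np.hstack(im))
E
```

```text
[481.48  47.61  98.08] yaw -9.19 ydir [-1.7e-03  2.0e-04 -1.0e+00] 0.31811020488328173 [ 0.49507796  0.49760914 -0.77182136]
top 271 275
side -1 24 a [-23.3 -18.3 -13.6] b [ 7.5  9.1 10.3] z [100.2 106. ]
side 1 44 a [15.9 17.5 26.2] b [-6.5  7.5  9.8] z [ 99.7 106. ]
side -1 119 a [-28.6 -22.8 -15.1] b [-4.5  8.7 10.7] z [106.8 122.3]
side 1 126 a [15.8 20.2 29.8] b [-6.2  8.1 10.2] z [107.  122.8]
side 350 259
```

View pics/hov1.png

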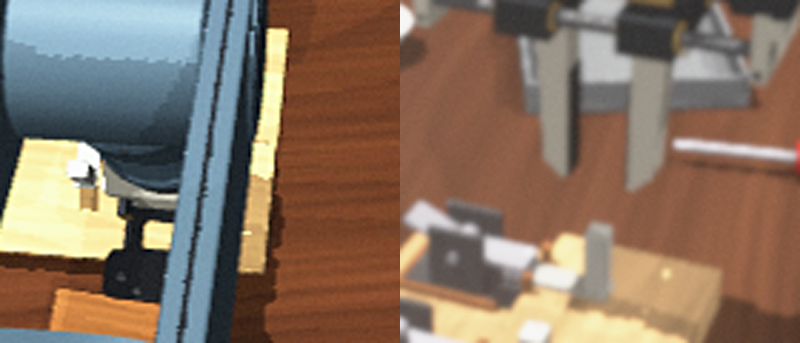

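The fingers straddle tab 1 in the side view. The arm itself shows up about 1.2 mm off in the side camera, and correcting for that puts tab 1 within 1 mm of my estimate. Descending and closing.

Request:
{"op": "apply_moves", "data": {"increments": [[[0, 0, 0], [-0.0003, 0.02, 0], 0.68], [[0, 0, 0], [0, 0.02, 0], 0.68], [[0, 0, 0], [0, 0.015, 0], 0.68], [[0, 0, 0], [0, 0.008, 0], 0.68], [[0, 0, 0], [0, 0.004, 0], 0.68]], "grip_force": 20}}

```text
t: 3.08
tcp_pos: [481.9, 47.6, 31.6]
ee_rot: [0.705, -0.705, 0.056, -0.056]
force: [0.2, 0.2, -0.1]
gripper_width: 0.322
```

Request:
{"op": "apply_moves", "data": {"increments": [[[0, 0, 0], [0, 0, 0], 0.78], [[0, 0, 0], [0, 0, 0], 0.82], [[0, 0, 0], [0, 0, 0], 0.84]]}}

```text
t: 3.45
tcp_pos: [482.0, 47.6, 32.1]
ee_rot: [-0.705, 0.705, -0.055, 0.056]
force: [0.0, -0.0, -0.2]
gripper_width: 0.161
```

Request:
{"op": "apply_moves", "data": {"increments": [[[0, 0, 0], [-0.0006, 0, 0], 0.84], [[0, 0, 0], [0, 0, 0], 0.86], [[0, 0, 0], [0, 0, 0], 0.9], [[0, 0, 0], [0, 0, 0], 1], [[0, 0, 0], [0, 0, 0], 1]]}}

```text
t: 4.08
tcp_pos: [481.9, 47.6, 32.0]
ee_rot: [-0.705, 0.705, -0.055, 0.056]
force: [1.8, -0.5, 2.5]
gripper_width: 0.13
```

Request:
{"op": "apply_moves", "data": {"increments": [[[0, 0, 0], [-0.001, 0, 0], 1], [[0, 0, 0], [-0.0015, 0, 0], 1], [[0, 0, 0], [-0.0015, 0, 0], 1]]}}

```text
t: 4.45
tcp_pos: [481.0, 47.6, 32.0]
ee_rot: [-0.705, 0.705, -0.053, 0.058]
force: [12.7, -1.9, -9.0]
gripper_width: 0.129
```

Request:
{"op": "apply_moves", "data": {"increments": [[[0, 0, 0], [-0.0015, 0, 0], 1], [[0, 0, 0], [-0.0015, 0, 0], 1]]}}

```text
t: 4.7
tcp_pos: [478.1, 48.0, 32.0]
ee_rot: [-0.705, 0.705, -0.053, 0.058]
force: [12.0, -2.5, -8.0]
gripper_width: 0.126
```

Request:
{"op": "apply_moves", "data": {"increments": [[[0, 0, 0], [-0.0015, 0, 0], 1], [[0, 0, 0], [-0.0015, 0, 0], 1]]}}

```text
t: 4.95
tcp_pos: [475.1, 48.5, 32.0]
ee_rot: [-0.705, 0.705, -0.053, 0.058]
force: [11.0, -1.1, -7.6]
gripper_width: 0.125
```

Card 1 needs about 12 N to pull, so its clip is likely good. There's an 8 N vertical component, so I'll ease down a little while continuing.

Request:
{"op": "apply_moves", "data": {"increments": [[[0, 0, 0], [-0.001, 0.0007, 0], 1], [[0, 0, 0], [-0.001, 0.0007, 0], 1]]}}

```text
t: 5.2
tcp_pos: [474.8, 48.5, 31.7]
ee_rot: [-0.705, 0.705, -0.052, 0.06]
force: [12.8, -1.8, 3.3]
gripper_width: 0.127
```

Request:
{"op": "apply_moves", "data": {"increments": [[[0, 0, 0], [-0.0015, 0, 0], 1], [[0, 0, 0], [-0.0015, 0, 0], 1], [[0, 0, 0], [-0.0015, 0, 0], 1]]}}

```text
t: 5.58
tcp_pos: [471.0, 49.2, 31.8]
ee_rot: [-0.705, 0.705, -0.051, 0.06]
force: [13.4, -1.4, -2.2]
gripper_width: 0.128
```

Request:
{"op": "apply_moves", "data": {"increments": [[[0, 0, 0], [-0.0015, 0, 0], 1], [[0, 0, 0], [-0.0015, 0, 0], 1]]}}

```text
t: 5.82
tcp_pos: [465.7, 50.0, 31.7]
ee_rot: [-0.705, 0.705, -0.053, 0.058]
force: [5.2, -0.8, 9.2]
gripper_width: 0.13
```

Request:
{"op": "apply_moves", "data": {"increments": [[[0, 0, 0], [-0.0015, -0.0006, 0], 1], [[0, 0, 0], [-0.0015, -0.0006, 0], 1], [[0, 0, 0], [-0.0015, 0, 0], 1], [[0, 0, 0], [-0.0015, 0, 0], 1]]}}

```text
t: 6.32
tcp_pos: [456.4, 51.6, 31.7]
ee_rot: [-0.705, 0.705, -0.055, 0.056]
force: [3.0, -0.7, 5.9]
gripper_width: 0.127
```

Request:
{"op": "apply_moves", "data": {"increments": [[[0, 0, 0], [0, -0.0006, 0], 1], [[0, 0, 0], [0, 0, 0], 0.8], [[0, 0, 0], [0, 0, 0], 0.7], [[0, 0, 0], [0, 0, 0], 0.68]]}}

```text
t: 6.82
tcp_pos: [455.3, 51.8, 31.7]
ee_rot: [0.705, -0.705, 0.056, -0.055]
force: [-0.5, 0.6, 0.4]
gripper_width: 0.311
```

Request:
{"op": "apply_moves", "data": {"increments": [[[0, 0, 0], [0, -0.01, 0], 0.68], [[0, 0, 0], [0, -0.02, 0], 0.68], [[0, 0, 0], [0, -0.02, 0], 0.68], [[0, 0, 0], [0, -0.017, 0], 0.68], [[0, 0, 0], [0, 0, 0], 0.68]]}}

```text
t: 7.45
tcp_pos: [457.1, 51.6, 100.6]
ee_rot: [-0.705, 0.705, -0.054, 0.057]
force: [0.7, 0.5, -0.2]
gripper_width: 0.322
```

Run:
```python
from h import *
s=r.observe();p=s['tcp_pos'];M=R.from_quat(np.roll(s['ee_rot'],-1)).as_matrix()
tx,tz=M[:,0],M[:,2]
t2=np.array([495.9,136.3])+0.1*xv+.4*yv
dw=np.r_[t2-p[:2],0]
print(p.round(2),'force',s['force'].round(2),'yaw',np.degrees(np.arctan2(M[1,0],M[0,0])).round(2),'ydir',M[:,1].round(4),'to tab2 tool xyz',(M.T@dw).round(2))
```

```text
[457.09  51.58 100.65] force [ 0.67  0.47 -0.17] yaw -9.01 ydir [ 3.5e-03 -4.0e-04 -1.0e+00] to tab2 tool xyz [25.17  0.1  90.15]
```

Request:
{"op": "apply_moves", "data": {"increments": [[[0, 0, 0], [0.0126, 0, 0.0451], 0.68], [[0, 0, 0], [0.0126, 0, 0.0451], 0.68], [[0, 0, 0], [0, 0.02, 0], 0.68], [[0, 0, 0], [0, 0.02, 0], 0.68], [[0, 0, 0], [0, 0.01, 0], 0.68]]}}

```text
t: 8.07
tcp_pos: [493.8, 136.9, 47.4]
ee_rot: [-0.705, 0.705, -0.056, 0.054]
force: [-1.4, 0.1, 0.3]
gripper_width: 0.32
```

Request:
{"op": "apply_moves", "data": {"increments": [[[0, 0, 0], [0, 0.01, 0], 0.68], [[0, 0, 0], [0, 0.007, 0], 0.75], [[0, 0, 0], [0, 0.003, 0], 0.82], [[0, 0, 0], [0, 0, 0], 0.84], [[0, 0, 0], [0, 0, 0], 0.84]]}}

```text
t: 8.7
tcp_pos: [495.5, 136.8, 29.5]
ee_rot: [0.705, -0.705, 0.055, -0.056]
force: [1.5, -0.1, -0.3]
gripper_width: 0.161
```

Run:
```python
from h import *
s=r.observe();p=s['tcp_pos'];M=R.from_quat(np.roll(s['ee_rot'],-1)).as_matrix()
dw=np.r_[np.array([495.9,136.3])+0.1*xv+.4*yv-p[:2],0]
print(p.round(2),'force',s['force'].round(2),s['gripper_width'],'ydir',M[:,1].round(4),'to tab2 tool xyz',(M.T@dw).round(2))
```

```text
[495.46 136.8   29.48] force [ 1.48 -0.14 -0.27] 0.16072658814252308 ydir [ 0.0011  0.     -1.    ] to tab2 tool xyz [ 0.62  0.   -0.03]
```

Request:
{"op": "apply_moves", "data": {"increments": [[[0, 0, 0], [0.0003, 0, 0], 0.84], [[0, 0, 0], [0, 0, 0], 0.86], [[0, 0, 0], [0, 0, 0], 0.9], [[0, 0, 0], [0, 0, 0], 1], [[0, 0, 0], [0, 0, 0], 1]]}}

```text
t: 9.32
tcp_pos: [495.9, 136.8, 29.4]
ee_rot: [0.705, -0.705, 0.055, -0.056]
force: [1.9, 0.4, 1.9]
gripper_width: 0.129
```

Request:
{"op": "apply_moves", "data": {"increments": [[[0, 0, 0], [-0.001, 0.0002, 0], 1], [[0, 0, 0], [-0.001, 0.0002, 0], 1]]}}

```text
t: 9.57
tcp_pos: [495.4, 136.9, 29.3]
ee_rot: [0.705, -0.705, 0.054, -0.057]
force: [6.1, -0.9, 1.2]
gripper_width: 0.127
```

Request:
{"op": "apply_moves", "data": {"increments": [[[0, 0, 0], [-0.0015, 0.0002, 0], 1], [[0, 0, 0], [-0.0015, 0, 0], 1]]}}

```text
t: 9.82
tcp_pos: [492.7, 137.4, 29.2]
ee_rot: [0.705, -0.705, 0.054, -0.057]
force: [6.0, -0.8, 1.1]
gripper_width: 0.125
```

Request:
{"op": "apply_moves", "data": {"increments": [[[0, 0, 0], [-0.0015, 0, 0], 1], [[0, 0, 0], [-0.0015, 0, 0], 1]]}}

```text
t: 10.07
tcp_pos: [489.6, 137.9, 29.2]
ee_rot: [0.705, -0.705, 0.054, -0.057]
force: [5.6, -1.4, 1.8]
gripper_width: 0.13
```

Request:
{"op": "apply_moves", "data": {"increments": [[[0, 0, 0], [-0.0015, 0, 0], 1], [[0, 0, 0], [-0.0015, 0, 0], 1], [[0, 0, 0], [-0.0015, 0, 0], 1]]}}

```text
t: 10.45
tcp_pos: [485.0, 138.7, 29.1]
ee_rot: [0.705, -0.705, 0.054, -0.057]
force: [4.4, -0.3, 1.3]
gripper_width: 0.128
```

Request:
{"op": "apply_moves", "data": {"increments": [[[0, 0, 0], [-0.0015, 0, 0], 1], [[0, 0, 0], [-0.0015, 0, 0], 1], [[0, 0, 0], [-0.0015, 0, 0], 1]]}}

```text
t: 10.82
tcp_pos: [479.2, 139.5, 29.0]
ee_rot: [0.705, -0.705, 0.055, -0.056]
force: [2.7, -0.1, 4.8]
gripper_width: 0.128
```

Request:
{"op": "apply_moves", "data": {"increments": [[[0, 0, 0], [-0.0015, 0, 0], 1], [[0, 0, 0], [-0.0015, 0, 0], 1], [[0, 0, 0], [-0.0015, 0, 0], 1]]}}

```text
t: 11.2
tcp_pos: [474.7, 140.2, 29.0]
ee_rot: [0.705, -0.705, 0.055, -0.056]
force: [3.8, -1.6, 5.2]
gripper_width: 0.13
```

Request:
{"op": "apply_moves", "data": {"increments": [[[0, 0, 0], [-0.0015, -0.0005, 0], 1], [[0, 0, 0], [-0.0015, -0.0005, 0], 1], [[0, 0, 0], [0, 0, 0], 0.8], [[0, 0, 0], [0, 0, 0], 0.7], [[0, 0, 0], [0, 0, 0], 0.68]]}}

```text
t: 11.82
tcp_pos: [470.6, 140.6, 29.1]
ee_rot: [-0.705, 0.705, -0.056, 0.055]
force: [-0.1, 0.5, -0.1]
gripper_width: 0.313
```

Request:
{"op": "apply_moves", "data": {"increments": [[[0, 0, 0], [0, -0.01, 0], 0.68], [[0, 0, 0], [0, -0.02, 0], 0.68], [[0, 0, 0], [0, -0.02, 0], 0.68], [[0, 0, 0], [0, -0.02, 0], 0.68], [[0, 0, 0], [0, 0, 0], 0.68]]}}

```text
t: 12.45
tcp_pos: [472.5, 140.8, 101.3]
ee_rot: [0.705, -0.705, 0.054, -0.057]
force: [0.1, -1.1, 0.6]
gripper_width: 0.318
```

Run:
```python
from h import *
s=r.observe();p=s['tcp_pos'];M=R.from_quat(np.roll(s['ee_rot'],-1)).as_matrix()
dw=np.r_[np.array([509.5,224.7])+0.1*xv+.4*yv-p[:2],0]
print(p.round(2),'force',s['force'].round(2),'ydir',M[:,1].round(4),'yaw',np.degrees(np.arctan2(M[1,0],M[0,0])).round(2),'to tab3 tool xyz',(M.T@dw).round(2))
```

```text
[472.45 140.75 101.34] force [ 0.13 -1.05  0.57] ydir [ 4.1e-03  3.0e-04 -1.0e+00] yaw -9.01 to tab3 tool xyz [23.55  0.18 89.11]
```

Request:
{"op": "apply_moves", "data": {"increments": [[[0, 0, 0], [0.012, 0, 0.0446], 0.68], [[0, 0, 0], [0.012, 0, 0.0446], 0.68], [[0, 0, 0], [0, 0.02, 0], 0.68], [[0, 0, 0], [0, 0.02, 0], 0.68], [[0, 0, 0], [0, 0.01, 0], 0.68]]}}

```text
t: 13.08
tcp_pos: [507.5, 224.8, 47.6]
ee_rot: [-0.705, 0.705, -0.056, 0.054]
force: [-0.9, -0.3, -0.7]
gripper_width: 0.323
```

Request:
{"op": "apply_moves", "data": {"increments": [[[0, 0, 0], [0, 0.01, 0], 0.68], [[0, 0, 0], [0, 0.007, 0], 0.75], [[0, 0, 0], [0, 0.004, 0], 0.82], [[0, 0, 0], [0, 0, 0], 0.84], [[0, 0, 0], [0, 0, 0], 0.84]]}}

```text
t: 13.7
tcp_pos: [509.2, 225.0, 28.9]
ee_rot: [0.705, -0.705, 0.055, -0.056]
force: [1.2, -1.5, -0.0]
gripper_width: 0.161
```

Run:
```python
from h import *
s=r.observe();p=s['tcp_pos'];M=R.from_quat(np.roll(s['ee_rot'],-1)).as_matrix()
dw=np.r_[np.array([509.5,224.7])+0.1*xv+.4*yv-p[:2],0]
print(p.round(2),'force',s['force'].round(2),'ydir',M[:,1].round(4),'to tab3 tool xyz',(M.T@dw).round(2))
```

```text
[509.2  224.99  28.87] force [ 1.16 -1.47 -0.04] ydir [ 1.e-03  2.e-04 -1.e+00] to tab3 tool xyz [0.44 0.   0.16]
```

Request:
{"op": "apply_moves", "data": {"increments": [[[0, 0, 0], [0, 0, 0], 0.84], [[0, 0, 0], [0, 0, 0], 0.86], [[0, 0, 0], [0, 0, 0], 0.9], [[0, 0, 0], [0, 0, 0], 1], [[0, 0, 0], [0, 0, 0], 1]]}}

```text
t: 14.32
tcp_pos: [509.9, 224.9, 28.9]
ee_rot: [0.705, -0.705, 0.055, -0.056]
force: [5.8, -0.5, -1.1]
gripper_width: 0.129
```

Request:
{"op": "apply_moves", "data": {"increments": [[[0, 0, 0], [-0.001, 0.0002, 0], 1], [[0, 0, 0], [-0.001, 0.0002, 0], 1]]}}

```text
t: 14.58
tcp_pos: [509.9, 225.0, 28.8]
ee_rot: [0.705, -0.705, 0.053, -0.058]
force: [10.4, -3.1, -3.2]
gripper_width: 0.132
```

Request:
{"op": "apply_moves", "data": {"increments": [[[0, 0, 0], [-0.0015, 0, 0], 1], [[0, 0, 0], [-0.0015, 0, 0], 1]]}}

```text
t: 14.82
tcp_pos: [507.8, 225.6, 28.8]
ee_rot: [0.705, -0.705, 0.053, -0.058]
force: [11.6, -1.5, -5.4]
gripper_width: 0.129
```

Request:
{"op": "apply_moves", "data": {"increments": [[[0, 0, 0], [-0.0015, 0.0003, 0], 1], [[0, 0, 0], [-0.0015, 0, 0], 1]]}}

```text
t: 15.08
tcp_pos: [505.2, 226.1, 28.7]
ee_rot: [0.705, -0.704, 0.053, -0.059]
force: [12.2, -2.4, -5.4]
gripper_width: 0.129
```

Request:
{"op": "apply_moves", "data": {"increments": [[[0, 0, 0], [-0.0015, 0, 0], 1], [[0, 0, 0], [-0.0015, 0, 0], 1], [[0, 0, 0], [-0.0015, 0, 0], 1]]}}

```text
t: 15.45
tcp_pos: [500.5, 226.9, 28.7]
ee_rot: [0.705, -0.704, 0.053, -0.058]
force: [11.7, -1.7, -5.8]
gripper_width: 0.128
```

Request:
{"op": "apply_moves", "data": {"increments": [[[0, 0, 0], [-0.0015, 0, 0], 1], [[0, 0, 0], [-0.0015, -0.0002, 0], 1], [[0, 0, 0], [-0.0015, -0.0002, 0], 1]]}}

```text
t: 15.82
tcp_pos: [492.0, 227.7, 28.5]
ee_rot: [0.705, -0.705, 0.056, -0.056]
force: [1.4, -0.4, 3.0]
gripper_width: 0.128
```

Request:
{"op": "apply_moves", "data": {"increments": [[[0, 0, 0], [-0.0015, -0.0002, 0], 1], [[0, 0, 0], [-0.0015, 0, 0], 1], [[0, 0, 0], [-0.0015, 0, 0], 1], [[0, 0, 0], [-0.0015, 0, 0], 1]]}}

```text
t: 16.32
tcp_pos: [486.0, 228.6, 28.5]
ee_rot: [0.705, -0.705, 0.055, -0.056]
force: [1.2, -0.2, 4.1]
gripper_width: 0.127
```

Pulls: card 1 about 12 N, card 2 about 5 N, card 3 about 11.7 N. The middle clip is the worn one. Releasing card 3 and checking.

Request:
{"op": "apply_moves", "data": {"increments": [[[0, 0, 0], [0, -0.0004, 0], 1], [[0, 0, 0], [0, 0, 0], 0.9], [[0, 0, 0], [0, 0, 0], 0.75], [[0, 0, 0], [0, 0, 0], 0.68], [[0, 0, 0], [0, 0, 0], 0.68]]}}

```text
t: 16.95
tcp_pos: [485.6, 228.5, 28.4]
ee_rot: [-0.705, 0.705, -0.056, 0.055]
force: [-0.3, 0.4, -0.1]
gripper_width: 0.315
```

Request:
{"op": "apply_moves", "data": {"increments": [[[0, 0, 0], [0, -0.01, 0], 0.68], [[0, 0, 0], [0, -0.03, 0], 0.68], [[0, 0, 0], [0, -0.03, 0], 0.68], [[0, 0, 0], [0, -0.03, 0], 0.68], [[0, 0, 0], [0, 0, 0], 0.68]]}}

```text
t: 17.58
tcp_pos: [487.9, 229.1, 131.8]
ee_rot: [0.706, -0.704, 0.053, -0.058]
force: [0.2, 0.4, -0.8]
gripper_width: 0.32
```

Run:
```python
from h import *
s=r.observe();p=s['tcp_pos'];M=R.from_quat(np.roll(s['ee_rot'],-1)).as_matrix()
seat2=np.array([495.9,136.3])+(77.5+.7)*xv+.4*yv
print('seat2',seat2)
dw=np.r_[seat2-p[:2],0]
print(p.round(2),s['joint_pos'].round(3),'ydir',M[:,1].round(4),'to seat2 tool xyz',(M.T@dw).round(2))
d=snap('side');snap('top')
cv2.imwrite('pics/side2.png',cv2.resize(d['frame'][230:440,180:420,::-1],(720,630)[:2],interpolation=2)[:600])
W=cloud(d)
for i,c in enumerate([[481.3,47.5],[495.9,136.3],[509.5,224.7]]):
    q=W[...,:2]-np.array(c); a=q@xv; b=q@yv; z=W[...,2]
    m=(a<-10)&(a>-45)&(abs(b)<20)&(z>58)&(z<67)
    print('tab',i+1,m.sum(),'x',np.percentile(a[m],[2,98]).round(1),'y',np.percentile(b[m],[2,98]).round(1))
    a=a-77.5;m=(abs(a)<50)&(abs(b)<26)&(z>42)&(z<62)
    print('clip',i+1,m.sum(),'x',np.percentile(a[m],[2,50,98]).round(1),'y',np.percentile(b[m],[2,50,98]).round(1),'z',np.percentile(z[m],[50,98]).round(1))
```

```text
seat2 [573.19151863 124.40793762]
[487.94 229.06 131.76] [0.232 0.31  1.69  0.    1.135 0.389] ydir [ 0.006   0.0014 -1.    ] to seat2 tool xyz [100.58   0.36 -90.01]
tab 1 72 x [-32.3 -20.8] y [-4.3  8.5]
clip 1 106 x [-15.3  -9.3  33.3] y [-13.7 -10.3  15.9] z [49.  53.2]
tab 2 93 x [-31.8 -20.4] y [-5.9  8.3]
clip 2 431 x [-15.1   9.5  32.1] y [-12.7   2.6  16.4] z [48.1 52.8]
tab 3 131 x [-29.9 -18.2] y [-4.9  8.5]
clip 3 595 x [-15.7   9.6  32.9] y [-13.    1.1  16.8] z [48.2 53.1]
```

View pics/side2.png

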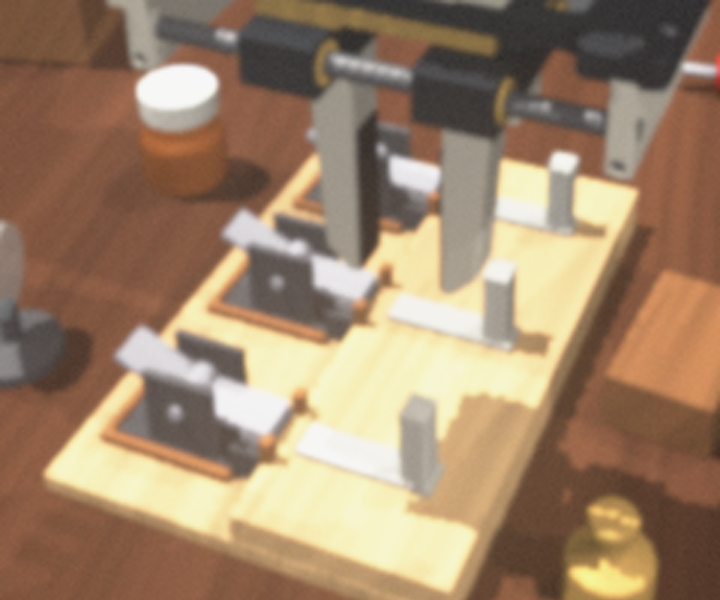

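The side view shows all three cards standing free on the ledge, blades out of the jaws (card ends near (300,440), (392,310), (497,212) in the crop), and the clips seated. Moving over the middle clip.

Request:
{"op": "apply_moves", "data": {"increments": [[[0, 0, 0], [0.033, 0, -0.03], 0.5], [[0, 0, 0], [0.033, 0, -0.03], 0.35], [[0, 0, 0], [0.033, 0, -0.03], 0.35], [[0, -10, 0], [0, 0, 0], 0.35], [[0, -10, 0], [0, 0, 0], 0.35]]}}

```text
t: 18.3
tcp_pos: [568.9, 123.2, 126.7]
ee_rot: [0.704, -0.704, -0.068, 0.07]
force: [0.6, -0.1, 0.2]
gripper_width: 0.648
```

Request:
{"op": "apply_moves", "data": {"increments": [[[0, -10, 0], [0, 0, 0], 0.35], [[0, -10, 0], [0, 0, 0], 0.35], [[0, -10, 0], [0, 0, 0], 0.35], [[0, -10, 0], [0, 0, 0], 0.35], [[0, -10, 0], [0, 0, 0], 0.35]]}}

```text
t: 18.92
tcp_pos: [568.6, 124.1, 126.8]
ee_rot: [0.609, -0.608, -0.36, 0.362]
force: [0.6, -0.2, 0.1]
gripper_width: 0.65
```

Request:
{"op": "apply_moves", "data": {"increments": [[[0, -10, 0], [0, 0, 0], 0.35], [[0, -10, 0], [0, 0, 0], 0.35], [[0, 0, 0], [0, 0.03, 0], 0.35], [[0, 0, 0], [0, 0.01, 0], 0.35], [[0, 0, 0], [0, 0, 0], 0.35]]}}

```text
t: 19.55
tcp_pos: [568.5, 124.1, 87.2]
ee_rot: [0.539, -0.537, -0.458, 0.46]
force: [-0.5, 0.3, 1.0]
gripper_width: 0.649
```

Run:
```python
from h import *
s=r.observe();p=s['tcp_pos'];M=R.from_quat(np.roll(s['ee_rot'],-1)).as_matrix()
seat2=np.array([573.2,124.4])-1.3*xv
dw=np.r_[seat2-p[:2],0]
print(p.round(2),s['gripper_width'],s['joint_pos'].round(3),'ydir',M[:,1].round(4),'yaw',np.degrees(np.arctan2(M[1,0],M[0,0])).round(2),'to seat2 tool xyz',(M.T@dw).round(2))
d=snap('side');W=cloud(d);q=W[...,:2]-p[:2];a=q@xv;b=q@yv;z=W[...,2]
for sg in(-1,1):
    m=(abs(sg*b-36)<25)&(abs(a)<20)&(z>p[2]-4)&(z<p[2]+20)
    if m.sum()>4: print(sg,m.sum(),'a',np.percentile(a[m],[3,50,97]).round(1),'b',np.percentile(b[m],[3,50,97]).round(1))
cv2.imwrite('pics/side3.png',cv2.resize(d['frame'][180:430,180:420,::-1],(576,600),interpolation=2))
```

```text
[568.49 124.1   87.2 ] 0.6494272940710006 [ 0.023  0.433  1.625 -0.     1.087 -1.39 ] ydir [-3.7e-03 -1.0e-04 -1.0e+00] yaw 80.98 to seat2 tool xyz [ 1.03 -0.01 -3.31]
-1 168 a [-8.7 -2.7  8.5] b [-41.8 -31.1 -29.4]
1 135 a [-8.9 -5.3  8.4] b [32.2 43.9 45.7]
```

View pics/side3.png

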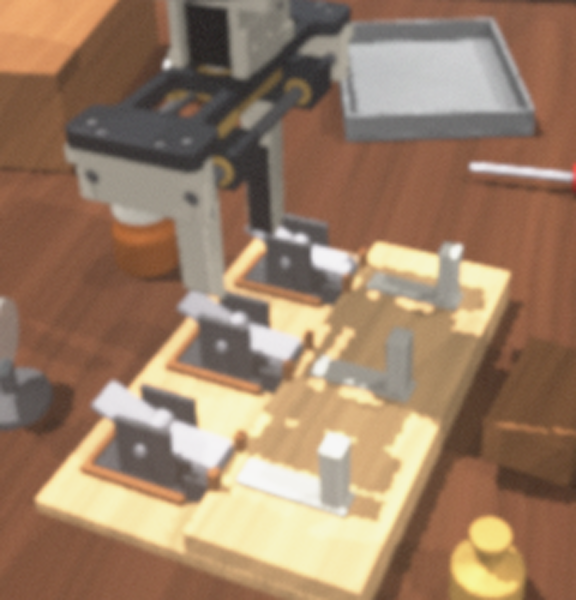

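The fingers straddle the middle clip. Applying the small correction and descending.

Request:
{"op": "apply_moves", "data": {"increments": [[[0, 0, 0], [0.001, 0, -0.0033], 0.35], [[0, 0, 0], [0, 0.02, 0], 0.35], [[0, 0, 0], [0, 0.02, 0], 0.35], [[0, 0, 0], [0, 0.015, 0], 0.35], [[0, 0, 0], [0, 0.01, 0], 0.35]]}}

```text
t: 20.23
tcp_pos: [573.3, 124.7, 23.4]
ee_rot: [-0.538, 0.538, 0.459, -0.459]
force: [-0.0, -0.5, 0.2]
gripper_width: 0.649
```

Request:
{"op": "apply_moves", "data": {"increments": [[[0, 0, 0], [0, 0.004, 0], 0.45], [[0, 0, 0], [0, 0.001, 0], 0.55], [[0, 0, 0], [0, 0, 0], 0.62], [[0, 0, 0], [0, 0, 0], 0.64]]}}

```text
t: 20.72
tcp_pos: [573.4, 124.7, 19.2]
ee_rot: [-0.538, 0.538, 0.459, -0.459]
force: [0.3, -0.6, -0.5]
gripper_width: 0.365
```

Run:
```python
from h import *
s=r.observe();p=s['tcp_pos'];M=R.from_quat(np.roll(s['ee_rot'],-1)).as_matrix()
dw=np.r_[np.array([573.2,124.4])-1.3*xv-p[:2],0]
print(p.round(2),s['gripper_width'],s['force'].round(2),'ydir',M[:,1].round(4),'to seat2 tool xyz',(M.T@dw).round(2))
```

```text
[573.44 124.69  19.25] 0.3648879045966159 [ 0.27 -0.56 -0.5 ] ydir [ 9.e-04  0.e+00 -1.e+00] to seat2 tool xyz [-0.32 -0.    1.49]
```

Request:
{"op": "apply_moves", "data": {"increments": [[[0, 0, 0], [-0.0002, 0.001, 0.001], 0.65], [[0, 0, 0], [0, 0, 0], 0.66], [[0, 0, 0], [0, 0, 0], 0.68], [[0, 0, 0], [0, 0, 0], 0.75], [[0, 0, 0], [0, 0, 0], 1]], "grip_force": 20}}

```text
t: 21.35
tcp_pos: [572.1, 124.7, 17.8]
ee_rot: [0.538, -0.538, -0.459, 0.459]
force: [-0.1, 0.8, 1.1]
gripper_width: 0.322
```

Request:
{"op": "apply_moves", "data": {"increments": [[[0, 0, 0], [0, 0, 0], 1], [[0, 0, 0], [0, 0, 0], 1]], "grip_force": 25}}

```text
t: 21.6
tcp_pos: [572.1, 124.7, 17.8]
ee_rot: [0.538, -0.538, -0.459, 0.459]
force: [-0.4, 0.1, 0.3]
gripper_width: 0.322
```

Gripped at 30 mm with almost no side force. Lifting straight up.

Request:
{"op": "apply_moves", "data": {"increments": [[[0, 0, 0], [0, -0.003, 0], 1], [[0, 0, 0], [0, -0.005, 0], 1], [[0, 0, 0], [0, -0.008, 0], 1], [[0, 0, 0], [0, -0.01, 0], 1]]}}

```text
t: 22.1
tcp_pos: [572.0, 124.5, 44.4]
ee_rot: [0.538, -0.538, -0.459, 0.459]
force: [0.4, 1.1, -1.0]
gripper_width: 0.322
```

Request:
{"op": "apply_moves", "data": {"increments": [[[0, 0, 0], [0, -0.02, 0], 1], [[0, 0, 0], [0, -0.025, 0], 1], [[0, 0, 0], [0, -0.025, 0], 1], [[0, 0, 0], [0, -0.015, 0], 1], [[0, 0, 0], [0, 0, 0], 1]]}}

```text
t: 22.72
tcp_pos: [572.8, 124.6, 130.1]
ee_rot: [-0.537, 0.538, 0.46, -0.458]
force: [0.3, -0.1, -2.0]
gripper_width: 0.321
```

Run:
```python
from h import *
s=r.observe();p=s['tcp_pos'];M=R.from_quat(np.roll(s['ee_rot'],-1)).as_matrix()
dw=np.r_[np.array([525.8,-295.2])-p[:2],0]
print(p.round(2),s['gripper_width'],s['force'].round(2),'to tray tool xyz',(M.T@dw).round(2))
d=snap('side')
cv2.imwrite('pics/side4.png',cv2.resize(d['frame'][160:400,180:420,::-1],(600,600),interpolation=2))
```

```text
[572.79 124.65 130.13] 0.32060335200339446 [ 0.32 -0.08 -1.96] to tray tool xyz [-4.2203e+02 -1.5000e-01 -1.9310e+01]
```

View pics/side4.png

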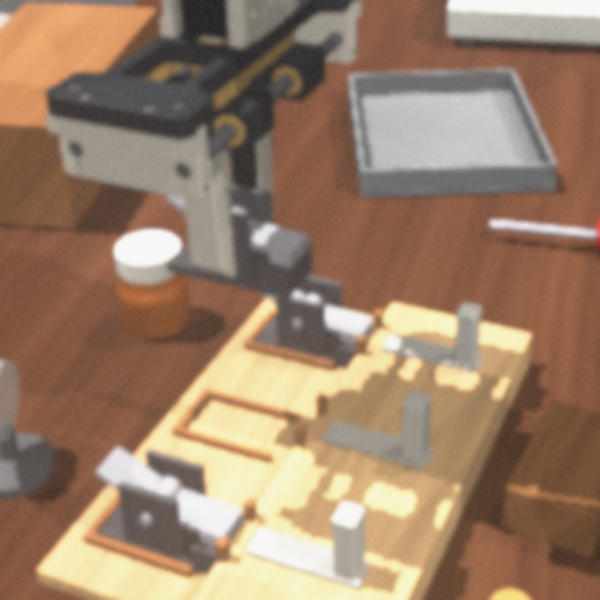

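The clip is held level and clear of the rack; the middle seat is empty and the other clips are untouched. Carrying it to the tray.

Request:
{"op": "apply_moves", "data": {"increments": [[[0, 0, 0], [-0.02, 0, -0.001], 1], [[0, 0, 0], [-0.04, 0, -0.002], 1], [[0, 0, 0], [-0.045, 0, -0.002], 1], [[0, 0, 0], [-0.045, 0, -0.002], 1], [[0, 0, 0], [-0.045, 0, -0.002], 1]]}}

```text
t: 23.4
tcp_pos: [549.0, -71.8, 127.6]
ee_rot: [0.538, -0.537, -0.459, 0.46]
force: [-0.2, 0.4, -1.3]
gripper_width: 0.321
```

Request:
{"op": "apply_moves", "data": {"increments": [[[0, 0, 0], [-0.045, 0, -0.002], 1], [[0, 0, 0], [-0.045, 0, -0.002], 1], [[0, 0, 0], [-0.045, 0, -0.002], 1], [[0, 0, 0], [-0.045, 0, -0.002], 1], [[0, 0, 0], [-0.037, 0, -0.002], 1]]}}

```text
t: 24.02
tcp_pos: [524.4, -287.8, 127.4]
ee_rot: [0.539, -0.537, -0.458, 0.459]
force: [0.4, 0.1, -1.6]
gripper_width: 0.322
```

Request:
{"op": "apply_moves", "data": {"increments": [[[0, 0, 0], [-0.01, 0, 0], 1], [[0, 0, 0], [0, 0.02, 0], 1], [[0, 0, 0], [0, 0.02, 0], 1], [[0, 0, 0], [0, 0.01, 0], 1], [[0, 0, 0], [0, 0, 0], 1]]}}

```text
t: 24.65
tcp_pos: [524.0, -294.4, 77.8]
ee_rot: [0.539, -0.537, -0.459, 0.459]
force: [-0.4, 0.4, -1.1]
gripper_width: 0.32
```

Run:
```python
from h import *
s=r.observe();p=s['tcp_pos'];M=R.from_quat(np.roll(s['ee_rot'],-1)).as_matrix()
dw=np.r_[np.array([525.8,-295.2])-p[:2],0]
print(p.round(2),s['gripper_width'],s['force'].round(2),'ydir',M[:,1].round(4),'to tray tool xyz',(M.T@dw).round(2))
d=snap('top');c=d['world_to_cam']@np.r_[p,1];c=d['K']@c[:3];u,v=(c[:2]/c[2]).astype(int);print(u,v)
d2=snap('side')
f=lambda im:cv2.resize(im,(400,400),interpolation=2)
cv2.imwrite('pics/tray1.png',np.hstack([f(d['frame'][180:320,365:505,::-1]),f(d2['frame'][120:260,290:430,::-1])]))
```

```text
[ 524.03 -294.35   77.78] 0.3202931737173946 [-0.44  0.45 -1.11] ydir [-0.0019  0.0017 -1.    ] to tray tool xyz [-0.56 -0.   -1.88]
440 243
```

View pics/tray1.png

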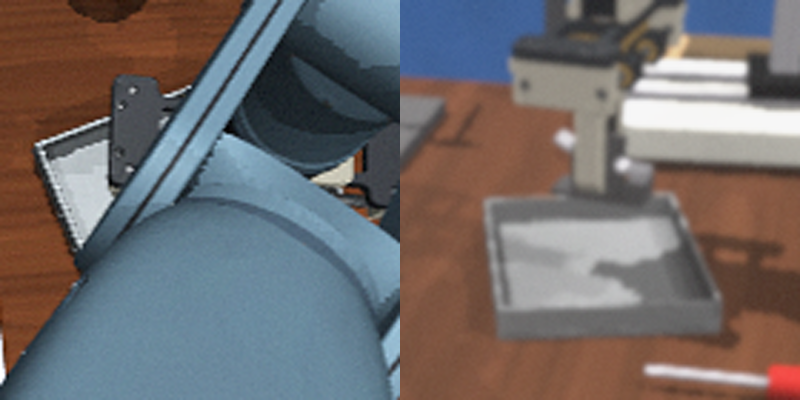

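Centred over the tray; touchdown expected at TCP z ≈ 13.8.

Request:
{"op": "apply_moves", "data": {"increments": [[[0, 0, 0], [0, 0.018, 0], 1], [[0, 0, 0], [0, 0.018, 0], 1], [[0, 0, 0], [0, 0.012, 0], 1], [[0, 0, 0], [0, 0.007, 0], 1], [[0, 0, 0], [0, 0.003, 0], 1]]}}

```text
t: 25.38
tcp_pos: [524.7, -295.1, 20.4]
ee_rot: [0.538, -0.538, -0.459, 0.459]
force: [0.4, -0.9, -1.3]
gripper_width: 0.322
```

Request:
{"op": "apply_moves", "data": {"increments": [[[0, 0, 0], [0, 0.001, 0], 1], [[0, 0, 0], [0, 0.001, 0], 1]]}}

```text
t: 25.62
tcp_pos: [525.1, -295.4, 19.2]
ee_rot: [-0.537, 0.538, 0.459, -0.459]
force: [0.2, 0.2, -0.8]
gripper_width: 0.321
```

Request:
{"op": "apply_moves", "data": {"increments": [[[0, 0, 0], [0, 0.001, 0], 1], [[0, 0, 0], [0, 0.001, 0], 1], [[0, 0, 0], [0, 0.001, 0], 1], [[0, 0, 0], [0, 0.0005, 0], 1]]}}

```text
t: 26.12
tcp_pos: [524.7, -295.2, 15.2]
ee_rot: [0.538, -0.538, -0.459, 0.459]
force: [-0.6, 0.5, -1.5]
gripper_width: 0.32
```

Request:
{"op": "apply_moves", "data": {"increments": [[[0, 0, 0], [0, 0.0005, 0], 1], [[0, 0, 0], [0, 0.0005, 0], 1]]}}

```text
t: 26.38
tcp_pos: [524.8, -295.2, 14.2]
ee_rot: [0.538, -0.538, -0.459, 0.459]
force: [-0.2, -0.5, -0.7]
gripper_width: 0.32
```

Request:
{"op": "apply_moves", "data": {"increments": [[[0, 0, 0], [0, 0.0004, 0], 1], [[0, 0, 0], [0, 0.0003, 0], 1]]}}

```text
t: 26.62
tcp_pos: [524.8, -295.2, 13.8]
ee_rot: [-0.538, 0.538, 0.459, -0.459]
force: [0.1, 0.5, 2.0]
gripper_width: 0.318
```

Request:
{"op": "apply_moves", "data": {"increments": [[[0, 0, 0], [0, 0.0003, 0], 1], [[0, 0, 0], [0, 0, 0], 1]]}}

```text
t: 26.88
tcp_pos: [524.8, -295.2, 13.8]
ee_rot: [-0.538, 0.538, 0.459, -0.459]
force: [-1.7, 0.8, 4.9]
gripper_width: 0.322
```

Touchdown at z = 13.8, with contact force about 5–6 N. Releasing gently and backing off upwards.

Request:
{"op": "apply_moves", "data": {"increments": [[[0, 0, 0], [0, -0.0003, 0], 1], [[0, 0, 0], [0, 0, 0], 0.66], [[0, 0, 0], [0, 0, 0], 0.6], [[0, 0, 0], [0, 0, 0], 0.5], [[0, 0, 0], [0, 0, 0], 0.4]]}}

```text
t: 27.5
tcp_pos: [524.7, -295.2, 13.4]
ee_rot: [0.538, -0.538, -0.459, 0.459]
force: [-0.2, -0.5, -0.4]
gripper_width: 0.56
```

Request:
{"op": "apply_moves", "data": {"increments": [[[0, 0, 0], [0, 0, 0], 0.4], [[0, 0, 0], [0, -0.01, 0], 0.4], [[0, 0, 0], [0, -0.03, 0], 0.4], [[0, 0, 0], [0, -0.04, 0], 0.4], [[0, 0, 0], [0, -0.05, 0], 0.4]]}}

```text
t: 28.12
tcp_pos: [524.2, -294.8, 144.7]
ee_rot: [0.538, -0.537, -0.459, 0.459]
force: [0.6, -1.4, -1.1]
gripper_width: 0.6
```

Request:
{"op": "apply_moves", "data": {"increments": [[[0, 0, 0], [0, -0.05, 0], 0.4], [[0, 0, 0], [-0.05, 0, 0], 0.4], [[0, 0, 0], [-0.05, 0, 0], 0.4], [[0, 0, 0], [-0.05, 0, 0], 0.4], [[0, 0, 0], [0, 0, 0], 0.4]]}}

```text
t: 28.75
tcp_pos: [499.9, -447.0, 193.7]
ee_rot: [-0.538, 0.539, 0.458, -0.458]
force: [-0.2, 0.9, 0.1]
gripper_width: 0.598
```

Run:
```python
from h import *
s=r.observe();print(s['t'],s['tcp_pos'].round(1),s['force'].round(2))
d=snap('top');d2=snap('side')
W=cloud(d2);m=(abs(W[...,0]-525)<60)&(abs(W[...,1]+295)<60)&(W[...,2]>12)
q=W[m];print('clip in tray z',np.percentile(q[:,2],[5,50,98]).round(1),q.min(0).round(),q.max(0).round())
cv2.imwrite('pics/end.png',cv2.resize(d2['frame'][150:450,180:480,::-1],(600,600),interpolation=2))
```

```text
28.75 [ 499.9 -447.   193.7] [-0.24  0.94  0.11]
clip in tray z [ 15.1  42.8 320.5] [ 465. -355.   12.] [ 559. -273.  322.]
```

View pics/end.png

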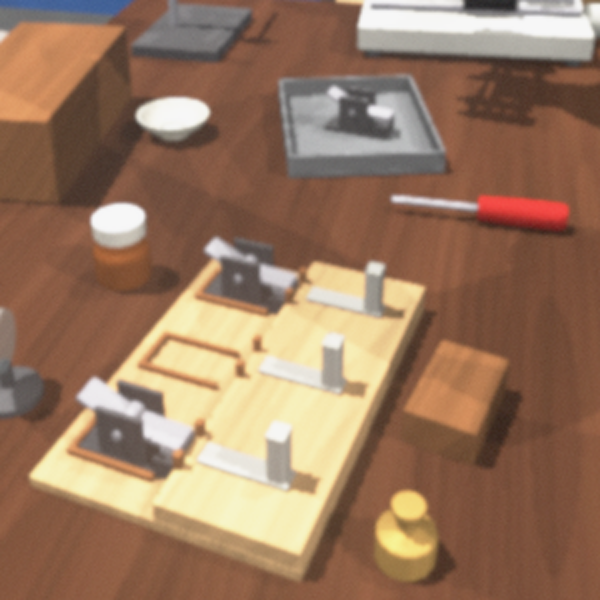

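The worn clip stands upright in the tray (about (360,110)). Three cards stand on the ledge, two clips are seated, the bystanders haven't moved, and the arm is clear.

```bash
python3 -c "
from rig import r
print(r.finish_job())"
```

```text
the job is handed in; nothing more can be done
None
```

I pulled all three cards, found the worn clip in the middle seat, and set that clip base down on the tray floor. The job was handed in at about 29 s.

- **Pull forces:** seat 1 held with about 12–13 N, seat 2 with about 4–6 N and seat 3 with about 12 N. These include 1–3 N of friction from the card sliding on the ledge. The seat 2 reading alone was only just under half of the others, but it was clearly the weakest.
- **Final picture:** the three cards stand free on the ledge, and clips 1 and 3 are in their seats. The worn clip is upright inside the tray, and the bystanders look unmoved. The arm was clear of everything.
- **Touchdown:** the clip met the tray floor at the expected height, with about 5 N of contact force.
- **Vertical force while pulling:** card 1 saw up to about 9 N up and down, and card 3 about 6 N, because the tab is gripped above the blade. I eased the tool height to reduce it for card 1; for card 3 the small correction I made hardly changed it.
- **Clip shift:** all three clips appear to have slid about 1–1.5 mm against their front stops during the pulls.
- **Camera agreement:** the two cameras differed by about 2 mm, which I corrected using the arm's own position.

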